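Rotate the handsets between the repair jig and the job stands

TASK

The handsets are in the wrong places: the red one belongs on the red stand, the yellow one on the yellow stand and the white one in the repair jig, each lying flat, centred and lengthways on its block. First lift the clamp arm over until it stays open by itself, with the red handset still lying in the jig; then change the handsets over, parking one of them on the grey stand on the way, set down there just as neatly. At the end the grey stand is empty and the clamp still open; leave the screwdriver where it lies.

Things in the scene. Friction and masses are not known exactly. Their poses are not given: they have to be found in the camera images.
- handset_red: The red handset: an opened phone, a flat slab 115 x 58 x 10 mm with a red frame and open insides (black, silver and green) on top, about 120 g. Origin: centre of its underside; x along its length, y across its width, z up. At the start it lies in the jig, under the clamp arm, lengthways along it; either end may point forward when it is put down.
- handset_yellow: The yellow handset: an opened phone, a flat slab 115 x 58 x 10 mm with a yellow frame and open insides (black, silver and green) on top, about 120 g. Origin: centre of its underside; x along its length, y across its width, z up. At the start it lies on the red stand, lengthways along it; either end may point forward when it is put down.
- handset_white: The white handset: an opened phone, a flat slab 115 x 58 x 10 mm with a white frame and open insides (black, silver and green) on top, about 120 g. Origin: centre of its underside; x along its length, y across its width, z up. At the start it lies on the yellow stand, lengthways along it; either end may point forward when it is put down.
- stand_red: The red stand, place of the red handset: a red plate 150 x 90 x 4 mm fixed to the bench, with a red block 110 x 40 x 20 mm in its middle; the block's flat top (24 mm above the bench) holds one handset, which overhangs it 9 mm on each long side. Origin: centre of the plate's underside; x along its length, y across. 
- stand_yellow: The yellow stand, place of the yellow handset: a yellow plate 150 x 90 x 4 mm fixed to the bench, with a yellow block 110 x 40 x 20 mm in its middle; the block's flat top (24 mm above the bench) holds one handset, which overhangs it 9 mm on each long side. Origin: centre of the plate's underside; x along its length, y across. 
- stand_grey: The grey stand, the free spot: a grey plate 150 x 90 x 4 mm fixed to the bench, with a grey block 110 x 40 x 20 mm in its middle; the block's flat top (24 mm above the bench) holds one handset, which overhangs it 9 mm on each long side. Origin: centre of the plate's underside; x along its length, y across. Empty at the start.
- jig: The repair jig, place of the white handset: dark steel plate 170 x 90 x 4 mm fixed to the bench (x from -75 to +95 mm), with a black block 110 x 40 x 20 mm as on the stands (top 24 mm above the bench). Origin: on the bench below the block's centre; x along its length, towards the clamp's hinge. The hinge axis is parallel to y at x = 80, z = 48 mm, between two posts 56 mm high (x 72 to 90 mm).
- clamp (a joint): Angle of the sprung clamp arm, 14 mm wide: about 0 = closed (level, pointing to the jig's -x, pressing on the handset with about 6 N), growing as the free end is lifted up and over towards the jig's +x, to a stop at 1.75. The spring pulls it shut below about 1.25 (hold-open point); beyond that it pulls it open to the stop, where it stays. Lifting takes about 3 N at the knob.
- clamp_knob (a point): Centre of the orange knob on the arm's free end: a barrel 20 mm in diameter, 24 mm long along the jig's y, to be pinched on its flat ends. Arm closed: at x = -5, y = 0, z = 62 mm of the jig, i.e. 85 mm from the hinge axis along -x and 14 mm above it; it swings about that axis and may turn between the fingers. Handset top below it: 34 mm. Site axes turn with the arm; closed, they are the jig's.
- screwdriver: A bystander: precision screwdriver, dark steel handle 12 mm thick with a thin bright blade, about 137 mm long, lying on the blue mat beyond the stands. Origin near its middle, at the underside; x along it towards the blade.
Mind the look-alikes: they are no part of the job. What is shaped like the handset_red but blue is not meant.

How it is judged:
On the way, in this order (a step that is already met when the one before it is completed fails the run):
1. the clamp arm stands open past its hold-open point while the red handset still lies in the jig (value of joint clamp above 1.5 rad and horizontal distance between handset_red and jig below 0.02 m and z of handset_red in the frame of jig below 0.03 m), for 0.2 s.
2. one of the handsets lies parked on the grey stand, flat, within 15 mm of its centre and 0.2 rad of its length (((horizontal distance between handset_red and stand_grey below 0.015 m and z of handset_red in the frame of stand_grey between 0.02 and 0.028 m and angle between handset_red's own z axis and vertical below 0.1 rad and angle between the x axis of handset_red and the x axis of stand_grey, either way round below 0.2 rad and linear speed of handset_red below 0.02 m/s) or (horizontal distance between handset_yellow and stand_grey below 0.015 m and z of handset_yellow in the frame of stand_grey between 0.02 and 0.028 m and angle between handset_yellow's own z axis and vertical below 0.1 rad and angle between the x axis of handset_yellow and the x axis of stand_grey, either way round below 0.2 rad and linear speed of handset_yellow below 0.02 m/s) or (horizontal distance between handset_white and stand_grey below 0.015 m and z of handset_white in the frame of stand_grey between 0.02 and 0.028 m and angle between handset_white's own z axis and vertical below 0.1 rad and angle between the x axis of handset_white and the x axis of stand_grey, either way round below 0.2 rad and linear speed of handset_white below 0.02 m/s))), for 0.2 s.
At the end, for the whole second after the job is handed in: Red handset on the red stand, yellow on yellow, white in the jig: each flat and at rest on its block (height within 4 mm, tilt under 0.1 rad), centred within 12 mm, lengthways within 0.2 rad (either way round); so the grey stand is empty. Clamp arm open (over 1.5 rad) (horizontal distance between handset_red and stand_red below 0.012 m and z of handset_red in the frame of stand_red between 0.02 and 0.028 m and angle between each of handset_red, handset_yellow, handset_white's own z axis and vertical below 0.1 rad and angle between the x axis of handset_red and the x axis of stand_red, either way round below 0.2 rad and linear speed of each of handset_red, handset_yellow, handset_white below 0.02 m/s and horizontal distance between handset_yellow and stand_yellow below 0.012 m and z of handset_yellow in the frame of stand_yellow between 0.02 and 0.028 m and angle between the x axis of handset_yellow and the x axis of stand_yellow, either way round below 0.2 rad and horizontal distance between handset_white and jig below 0.012 m and z of handset_white in the frame of jig between 0.02 and 0.028 m and angle between the x axis of handset_white and the x axis of jig, either way round below 0.2 rad and value of joint clamp above 1.5 rad); the robot touches nothing.
It fails at once if the screwdriver is moved by more than 20 mm (distance of screwdriver from where it was at the start of the episode above 0.02 m).
It also fails if it takes over 115 s, if anything falls off the work surface, if the arm or the gripper's body presses on something with over 40 N, if the wrist force passes 120 N, or if a joint passes its speed limit or range.

ROBOT

A 6-joint arm with a two-finger parallel gripper is mounted at the origin on the work surface. World frame = base frame: x ahead of the robot, y to its left, z up, the work surface at z = 0. Lengths are in m, angles in rad, forces in N, time in s.
With the tool pointing down it reaches from about 0.375 to 0.925 m from the base axis. Payload 5.7 kg.
Tool frame: the origin (TCP) lies midway between the tips of the shut fingers; the grasp point (between the pads) lies 19 mm behind it; x points along the fingers, z is the direction in which the jaws open and shut, and the axes are right-handed (so a half turn about x gives the same grasp; the last joint's range is limited). The gripper opens to 85 mm and grips with 20 to 120 N. Pads are 22 mm wide; open, the fingers measure 114 mm over their backs; the gripper's body (76 mm by 85 mm) begins 54 mm behind the grasp point. The pads swing forward as they close: fully open they stand 13 mm farther back than shut.
Start: joints at [1.155, 0.359, 1.51, -0, 1.272, -0.115], TCP at [0.178, 0.573, 0.231] pointing down, gripper open.
Joint ranges: [-2.97, 2.97], [-1.01, 2.36], [0.21, 2.38], [-0.96, 4.11], [0.2, 2.71], [-2.98, 2.98]. Speed limits (rad/s): [2.39, 2.39, 3.14, 3.14, 3.14, 3.14].

INTERFACE

Orientations are given as a rotation vector (axis times angle).
In Python, from station import sensors, cams, bot, nets gives the robot as it stands.
- The arm moves only by the shell command python3 -m jog 'ROWS' [OPENING] [FORCE]. ROWS is JSON, a list of rows, each an object with "xyz": the shift along the tool's x, y, z in cm, a list of three; "yaw": the turn about the tool's x in degrees. A call has 1 to 20 rows; each row shifts and turns the commanded pose from where the row before left it, along the tool's axes as they then stand; what a row does not reach is not made up. A row lasts 1/12 s, in which the tool goes at most 41.7 mm and 7.16 degrees, less where a joint would pass 70% of its speed; a pose out of reach is approached as far as the arm can. A call with a gripper value outside its range is refused whole. OPENING is the opening in per cent of the stroke, from 0 (shut) to 100 (fully open), set as the call begins (- or left out, the last holds). The fingers move at their own pace and stop on an object; FORCE is the grip in N (left out, the last holds). Time passes only in rows, so rows that do not move let the fingers close. It gives the time, the measured TCP pose, the force and the opening at its end, in the units of the state.
- sensors.observe(): the state, without advancing time (a new reading comes with each control period).
- cams.camera(name): name is "scene" or "top"; returns a dict with "image" (400x640x3 uint8, red, green, blue), "mtx" (3x3 intrinsics, pixels), "R" (3x3) and "t" (3): a world point X has camera coordinates R X + t. Camera axes: x right, y down, z forward; pixel columns grow to the right and rows downward; lengths in m; the calibration is good to about 2 mm. A picture is of the moment at which its call begins. There is no depth.
- bot.job_done(): hands the job in, once; it reports no verdict.
Trained networks look in the newest picture that a camera, given by its name, has taken for a name from the list of things; names that differ only in an ending like _2 or _b are one class to them, and where a whole thing is asked for, a point or a joint stands for the part that bears it (a point fixed in the world has none). Each returns a list of dicts, best first, with "confidence" (0 to 1); they miss things now and then, are a little off and sometimes report something else, mostly with a low value. They report only what shows in the picture. A call takes as long as a camera call. They do not tell look-alikes from the thing itself.
- nets.recognise(camera, query): "location" ([x, y, z] in m, in world coordinates, good to about 4 mm: the middle of the surface that is visible of it).
- nets.masks_of(camera, query): "mask" (400x640 bool, what is visible of it).
The state is a dict: "t": time; "q": joint angles; "qd": joint speeds; "effort": joint torques, N m; "tcp_pos": TCP position; "tool_rot": TCP orientation; "contact_force": force on the tool from outside, world axes, zero at the start; "wrist_torque": the same for the moment, N m; "grip_width": finger opening in m.
Only numpy, scipy, OpenCV 4.12 (cv2) and the standard library are available. Lean on these libraries where they do the work, as an engineer would, in place of code of your own. Each camera call takes 0.05 s, during which the arm holds its last target. There are 200 camera calls.

## Working session

There is one attempt and no reset: what is moved stays moved. The work goes in short steps, Python scripts to look and compute and a shell command to move; the robot and the scene stay as the last step left them, time stands still between calls to the robot, and variables do not carry over. Pictures are saved under pics/ and viewed, about 12 in all and at most 16, crops included, and the job is handed in when it is done.

```bash
ls; mkdir -p pics
python3 - <<'E'
from station import sensors,cams,bot,nets
import cv2
s=sensors.observe();print(s)
for c in("top","scene"):
    d=cams.camera(c);cv2.imwrite(f"pics/{c}0.png",d["image"][:,:,::-1]);print(c,d["mtx"].tolist(),d["R"].tolist(),d["t"].tolist())
    for n in["handset_red","stand_red","stand_yellow","stand_grey","jig","clamp_knob","screwdriver"]:
        print(n,[(round(r["confidence"],2),[round(float(v),3) for v in r["location"]]) for r in nets.recognise(c,n)])
E
```

```text
pics
{'t': 0.0, 'q': array([ 1.15491986e+00,  3.59482483e-01,  1.51145781e+00, -2.01786645e-05,
        1.27250791e+00, -1.15112449e-01]), 'qd': array([-0.00292192, -0.00081743, -0.00056318, -0.0004774 , -0.00109873,
       -0.00026222]), 'effort': array([ 2.05368568e-03, -5.27617085e+01, -2.78625941e+01, -4.34875687e-05,
        1.32569918e-02, -8.05568629e-05]), 'tcp_pos': array([0.17748784, 0.57241762, 0.23045735]), 'tool_rot': array([-0.98585827,  1.33824333,  0.98429965]), 'contact_force': array([-0.78759481, -0.06730043,  0.0620751 ]), 'wrist_torque': array([-0.00228344,  0.0364397 ,  0.08056717]), 'grip_width': 0.08535882211780732}
top [[449.876851513484, 0.0, 317.87064537167396], [0.0, 449.876851513484, 194.65845662776215], [0.0, 0.0, 1.0]] [[-0.022271949479873158, -0.9997514654598435, -0.0009836550517627243], [-0.9985123040908016, 0.022293304203848844, -0.0497613019017065], [0.049770863420721394, -0.0001260895298413312, -0.9987606546394319]] [5.189985506774101e-06, 0.5929113538268224, 0.9409043873760252]
handset_red [(0.9, [0.709, 0.217, 0.01]), (0.7, [0.445, 0.103, 0.039]),
[... 285 characters left out ...]
scene [[436.0586520196874, 0.0, 315.7684220659965], [0.0, 436.0586520196874, 202.9459328065064], [0.0, 0.0, 1.0]] [[0.07230232430084137, 0.9973783167938022, -0.0029777659844013146], [0.719534843535243, -0.05422782397150775, -0.6923358665026886], [-0.6906822589580605, 0.047914885963310616, -0.7215692488345897]] [-0.0666434514756535, -0.404806135047123, 1.44578261472958]
handset_red [(0.97, [0.458, 0.101, 0.036]), (0.62, [0.717, 0.208, 0.01])]
stand_red [(0.72, [0.586, 0.278, 0.005])]
stand_yellow [(0.78, [0.511, -0.268, 0.004])]
stand_grey [(0.84, [0.511, -0.103, 0.004])]
jig [(0.74, [0.506, 0.087, 0.004])]
clamp_knob [(0.67, [0.483, 0.092, 0.054])]
screwdriver [(0.54, [0.751, 0.086, 0.015])]
```

View pics/top0.png

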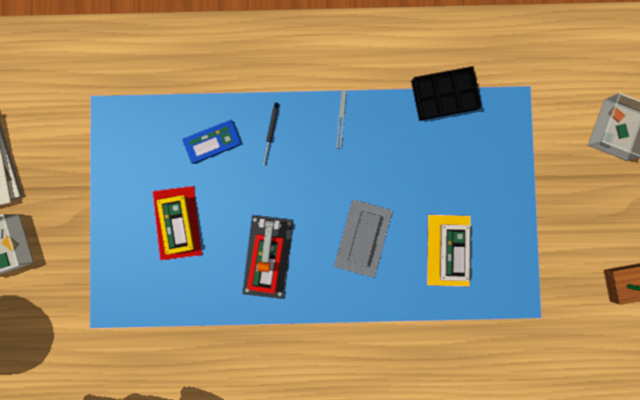

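View pics/scene0.png

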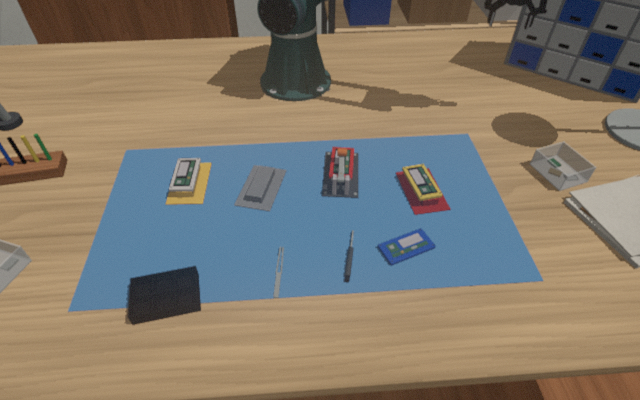

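```bash
cat > h.py <<'E'
import numpy as np,cv2
from station import sensors,cams,bot,nets
def unproj(d,uv,z):
    uv=np.asarray(uv,float).reshape(-1,2); K=d["mtx"];R=d["R"];t=d["t"]
    r=(R.T@np.linalg.inv(K)@np.c_[uv,np.ones(len(uv))].T).T; c=-R.T@t
    return (c+r*((z-c[2])/r[:,2])[:,None])[:,:2]
def rect(d,mask,z):
    cs=cv2.findContours(mask.astype(np.uint8),0,1)[0]
    # contour of 4x upscaled mask gives pixel-edge outlines
    p=np.concatenate([c.reshape(-1,2) for c in cs])
    w=(unproj(d,p,z)*1000).astype(np.float32)
    (cx,cy),(a,b),ang=cv2.minAreaRect(w)
    if a<b: a,b,ang=b,a,ang+90
    ang=(ang+90)%180-90
    return [round(float(v),1) for v in(cx,cy,a,b,ang)]  # mm, deg; length direction from world x
E
cat > m.py <<'E'
from h import *
d=cams.camera("top");im=d["image"]
hsv=cv2.cvtColor(im,cv2.COLOR_RGB2HSV).astype(int);H,S,V=hsv[...,0],hsv[...,1],hsv[...,2]
blue=(abs(H-104)<12)&(S>110)
def comp(m,uv,r=60):
    m=m.copy();w=np.zeros_like(m);w[uv[1]-r:uv[1]+r,uv[0]-r:uv[0]+r]=1;m&=w
    n,l,st,_=cv2.connectedComponentsWithStats(m.astype(np.uint8),connectivity=4)
    k=1+np.argmax(st[1:,4]);return l==k
for n,uv in dict(stand_red=(178,222),jig=(268,257),grey=(364,239),stand_yellow=(449,250)).items():
    print(n,rect(d,comp(~blue,uv),.004))
def col(lo,hi,s,v,uv,r):
    m=(((H>=lo)|(H<=hi)) if lo>hi else (H>=lo)&(H<=hi))&(S>s)&(V>v);return comp(m,uv,r)
print("hs_yel",rect(d,col(22,35,120,120,(178,222),50),.034))
print("hs_red",rect(d,col(172,8,120,90,(268,262),40),.034))
print("hs_white",rect(d,comp((S<45)&(V>150),(456,251),40),.034))
v=cv2.resize(im[180:310,140:490],None,fx=2.2,fy=2.2,interpolation=cv2.INTER_CUBIC);cv2.imwrite("pics/z1.png",v[:,:,::-1])
dd=cams.camera("top")
for n in["clamp_knob","handset_red"]:
    for r in nets.masks_of("top",n):
        ys,xs=np.nonzero(r["mask"]);print(n,round(r["confidence"],2),xs.mean(),ys.mean(),unproj(d,[[xs.mean(),ys.mean()]],.068))
E
python3 m.py
```

```text
stand_red [540.4, 290.8, 152.2, 92.7, 6.3]
jig [463.9, 96.9, 168.1, 87.9, -7.9]
grey [498.4, -107.6, 149.9, 90.7, -17.0]
stand_yellow [468.9, -289.1, 152.9, 93.4, -2.8]
hs_yel [536.6, 285.3, 114.7, 58.0, 9.4]
hs_red [452.1, 99.8, 116.7, 59.7, -10.0]
hs_white [466.8, -294.0, 111.6, 57.9, -2.2]
clamp_knob 0.95 265.5972850678733 248.17194570135746 [[0.48561516 0.09338968]]
handset_red 0.93 264.53760886777513 265.53206650831356 [[0.45127343 0.09606574]]
handset_red 0.86 211.008655126498 141.2982689747004 [[0.70272299 0.20000518]]
handset_red 0.74 362.47713717693836 237.95659377070908 [[ 0.50161362 -0.10029437]]
```

View pics/z1.png

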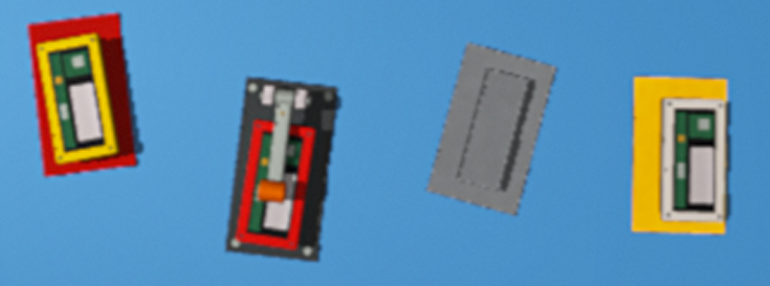

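```bash
cat > go.py <<'E'
import sys
from h import *
from scipy.spatial.transform import Rotation as Ro
P=dict(red=(.540,.290,7),jig=(.454,.0985,-9),grey=(.4985,-.1075,-17),yellow=(.469,-.289,-2.8))
def plan(x,y,z,ang):
    s=sensors.observe();R=Ro.from_rotvec(s["tool_rot"]).as_matrix();p=s["tcp_pos"]
    best=min((((np.degrees(np.arctan2(R[1,1],R[0,1]))-ang-k+90)%180-90) for k in(0,)),key=abs)
    R2=R@Ro.from_rotvec([np.radians(best),0,0]).as_matrix()
    print("down axis",R[:,0].round(3),"tcp",(p*1000).round(1),"F",s["contact_force"].round(1),"w",round(s["grip_width"]*1000,1),"t",round(s["t"],2),"q",s["q"].round(2))
    print("y axis after yaw",R2[:,1].round(2),"yaw deg %.1f"%best,"shift cm",((R2.T@(np.array([x,y,z])-p))*100).round(2))
if __name__=="__main__":
    x,y,a=P[sys.argv[1]];z=float(sys.argv[2]);dl=float(sys.argv[3]) if len(sys.argv)>3 else 0
    c,s_=np.cos(np.radians(a)),np.sin(np.radians(a));plan(x+dl*c,y+dl*s_,z,a)
E
python3 go.py jig 0.10 -0.005
python3 - <<'E'
from h import *
d=cams.camera("top");hsv=cv2.cvtColor(d["image"],cv2.COLOR_RGB2HSV).astype(int)
m=(hsv[...,0]>=8)&(hsv[...,0]<=16)&(hsv[...,1]>180)&(hsv[...,2]>120);m[:,:250]=0;m[:250]=0;m[285:]=0;m[:,285:]=0
print(m.sum(),rect(d,m,.070))
E
```

```text
down axis [-0. -0. -1.] tcp [177.8 573.  231.3] F [0.2 0.4 0.3] w 85.2 t 1.0 q [ 1.15  0.36  1.51  0.    1.27 -0.12]
y axis after yaw [-0.99  0.16  0.  ] yaw deg -8.2 shift cm [ 13.13 -34.21 -42.54]
98 [449.8, 98.2, 23.1, 16.3, 82.4]
```

```bash
python3 -m jog '[{"xyz":[0,0,0],"yaw":-4.1},{"xyz":[0,0,0],"yaw":-4.1},{"xyz":[0,-2,-2.5],"yaw":0},{"xyz":[0,-2,-2.5],"yaw":0},{"xyz":[0,-2,-2.5],"yaw":0},{"xyz":[0,-2,-2.5],"yaw":0},{"xyz":[0,-2,-2.5],"yaw":0},{"xyz":[0,-2,-2.5],"yaw":0},{"xyz":[0,-2,-2.5],"yaw":0},{"xyz":[0,-2,-2.5],"yaw":0},{"xyz":[0,-2,-2.5],"yaw":0},{"xyz":[0,-2,-2.5],"yaw":0},{"xyz":[0,-2,-2.5],"yaw":0},{"xyz":[0,-2,-2.5],"yaw":0},{"xyz":[0,-2,-2.5],"yaw":0},{"xyz":[0,-2,-2.5],"yaw":0},{"xyz":[0,-2,-2.5],"yaw":0},{"xyz":[0,-2,-2.5],"yaw":0},{"xyz":[0,-2.2,-2.5],"yaw":0},{"xyz":[0,0,0],"yaw":0}]' 70 40; python3 go.py jig 0.043 -0.005
```

```text
t: 2.72
tcp_pos: [0.4526, 0.0954, 0.2319]
tool_rot: [-1.093, 1.28, 1.086]
contact_force: [1.7, -0.1, 0.4]
grip_width: 0.0599
down axis [ 0.004 -0.002 -1.   ] tcp [452.6  95.4 231.9] F [ 1.7 -0.1  0.4] w 59.9 t 2.72 q [ 0.06  0.16  1.8  -0.    1.19 -1.35]
y axis after yaw [-0.99  0.16 -0.  ] yaw deg -0.2 shift cm [18.88  0.49  0.36]
```

```bash
python3 -m jog '[{"xyz":[3,0.4,0.3],"yaw":0},{"xyz":[3,0,0],"yaw":0},{"xyz":[3,0,0],"yaw":0},{"xyz":[3,0,0],"yaw":0},{"xyz":[2,0,0],"yaw":0},{"xyz":[2,0,0],"yaw":0},{"xyz":[1.5,0,0],"yaw":0},{"xyz":[1.0,0,0],"yaw":0},{"xyz":[0,0,0],"yaw":0},{"xyz":[0,0,0],"yaw":0},{"xyz":[0,0,0],"yaw":0}]'; python3 go.py jig 0.044 -0.005;python3 - <<'E'
from h import *
d=cams.camera("scene");i=cv2.resize(d["image"][90:230,240:440],None,fx=3,fy=3)
cv2.imwrite("pics/k1.png",i[:,:,::-1])
E
```

```text
t: 3.63
tcp_pos: [0.4458, 0.1034, 0.0469]
tool_rot: [-1.093, 1.279, 1.092]
contact_force: [0.3, -0.6, 0.3]
grip_width: 0.0597
down axis [ 0.001  0.    -1.   ] tcp [445.8 103.4  46.9] F [ 0.3 -0.6  0.3] w 59.7 t 3.63 q [ 0.08  0.43  2.   -0.    0.71 -1.34]
y axis after yaw [-0.99  0.16 -0.  ] yaw deg -0.0 shift cm [ 0.29 -0.39 -0.35]
```

View pics/k1.png

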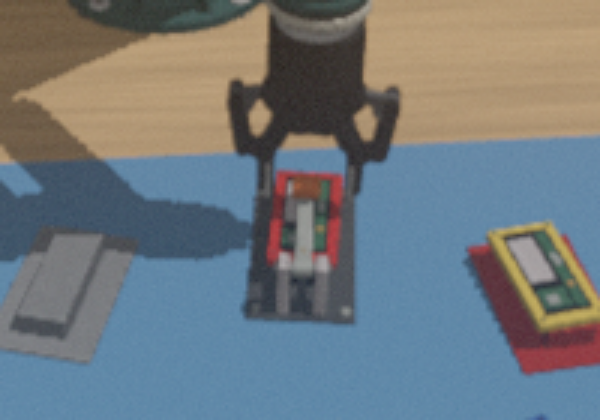

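Fingers straddle the knob (crop px ≈ 305,188); the earlier offset was just settling. Correct back, then pinch.

```bash
python3 -m jog '[{"xyz":[0.2,-0.4,-0.35],"yaw":0},{"xyz":[0,0,0],"yaw":0},{"xyz":[0,0,0],"yaw":0}]'; python3 -m jog '[{"xyz":[0,0,0],"yaw":0},{"xyz":[0,0,0],"yaw":0},{"xyz":[0,0,0],"yaw":0},{"xyz":[0,0,0],"yaw":0},{"xyz":[0,0,0],"yaw":0},{"xyz":[0,0,0],"yaw":0},{"xyz":[0,0,0],"yaw":0},{"xyz":[0,0,0],"yaw":0}]' 0 35
python3 -c "
import numpy as np
t=np.arange(0,1.71,.1);x=-85*np.cos(t)+14*np.sin(t);z=85*np.sin(t)+14*np.cos(t)
for a in zip(t[1:].round(1),(-np.diff(z)/10).round(2),(-np.diff(x)/10).round(2)):print(*a)"
```

```text
t: 3.93
tcp_pos: [0.4494, 0.0989, 0.0448]
tool_rot: [-1.092, 1.279, 1.091]
contact_force: [0.3, -0.0, 0.2]
grip_width: 0.0602
t: 4.6
tcp_pos: [0.4489, 0.1004, 0.0447]
tool_rot: [-1.091, 1.278, 1.092]
contact_force: [-1.2, 9.0, 3.8]
grip_width: 0.0235
0.1 -0.84 -0.18
0.2 -0.82 -0.27
0.3 -0.79 -0.35
0.4 -0.75 -0.42
0.5 -0.7 -0.5
0.6 -0.65 -0.56
0.7 -0.59 -0.63
0.8 -0.53 -0.68
0.9 -0.46 -0.73
1.0 -0.38 -0.77
1.1 -0.3 -0.81
1.2 -0.22 -0.83
1.3 -0.14 -0.85
1.4 -0.05 -0.86
1.5 0.04 -0.86
1.6 0.12 -0.85
1.7 0.21 -0.84
```

```bash
python3 -m jog '[{"xyz":[0,0,0.2],"yaw":0},{"xyz":[-0.84,-0.18,0],"yaw":0},{"xyz":[-0.82,-0.27,0],"yaw":0},{"xyz":[-0.79,-0.35,0],"yaw":0},{"xyz":[-0.75,-0.42,0],"yaw":0},{"xyz":[-0.7,-0.5,0],"yaw":0},{"xyz":[-0.65,-0.56,0],"yaw":0},{"xyz":[-0.59,-0.63,0],"yaw":0},{"xyz":[-0.53,-0.68,0],"yaw":0},{"xyz":[-0.46,-0.73,0],"yaw":0},{"xyz":[0,0,0],"yaw":0}]'
python3 - <<'E'
from h import *
d=cams.camera("scene");i=cv2.resize(d["image"][90:230,240:440],None,fx=3,fy=3)
cv2.imwrite("pics/k2.png",i[:,:,::-1])
E
```

```text
t: 5.52
tcp_pos: [0.4931, 0.0943, 0.1069]
tool_rot: [-1.092, 1.279, 1.091]
contact_force: [-5.3, 1.8, 1.6]
grip_width: 0.0232
```

View pics/k2.png

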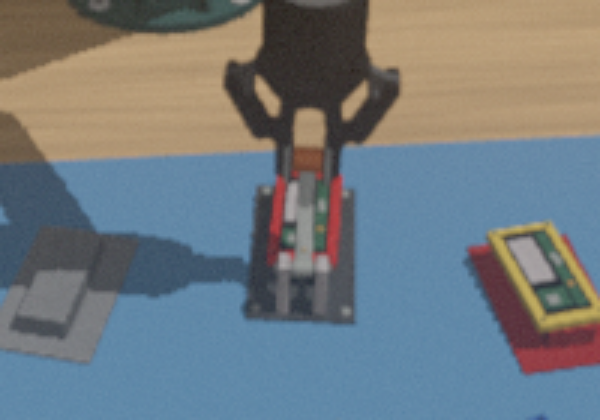

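The arm is lifting with the knob (crop px ≈ 307,160) between the fingers, and the red handset still lies in the jig. Continuing the arc.

```bash
python3 -m jog '[{"xyz":[-0.38,-0.77,0],"yaw":0},{"xyz":[-0.3,-0.81,0],"yaw":0},{"xyz":[-0.22,-0.83,0],"yaw":0},{"xyz":[-0.14,-0.85,0],"yaw":0},{"xyz":[-0.05,-0.86,0],"yaw":0},{"xyz":[0.04,-0.86,0],"yaw":0},{"xyz":[0.12,-0.85,0],"yaw":0},{"xyz":[0.18,-0.7,0],"yaw":0},{"xyz":[0,0,0],"yaw":0},{"xyz":[0,0,0],"yaw":0}]'; python3 -m jog '[{"xyz":[0,0,0],"yaw":0},{"xyz":[0,0,0],"yaw":0},{"xyz":[0,0,0],"yaw":0},{"xyz":[0,0,0],"yaw":0},{"xyz":[0,0,0],"yaw":0},{"xyz":[0,0,0],"yaw":0},{"xyz":[-2,0,0],"yaw":0},{"xyz":[-3,0,0],"yaw":0},{"xyz":[-3,0,0],"yaw":0},{"xyz":[-2,0,0],"yaw":0},{"xyz":[0,0,0],"yaw":0},{"xyz":[0,0,0],"yaw":0},{"xyz":[0,0,0],"yaw":0}]' 90
python3 - <<'E'
from h import *
d=cams.camera("scene");i=cv2.resize(d["image"][90:230,240:440],None,fx=3,fy=3)
cv2.imwrite("pics/k3.png",i[:,:,::-1])
E
python3 go.py red 0.22
```

```text
t: 6.4
tcp_pos: [0.5589, 0.085, 0.1141]
tool_rot: [-1.092, 1.276, 1.09]
contact_force: [-0.5, 5.1, 0.8]
grip_width: 0.0232
t: 7.48
tcp_pos: [0.5556, 0.084, 0.2125]
tool_rot: [-1.092, 1.281, 1.093]
contact_force: [-0.2, 0.2, 1.3]
grip_width: 0.0768
down axis [-0.002 -0.    -1.   ] tcp [555.1  84.  211.9] F [-1.  -0.2 -0.3] w 76.7 t 7.53 q [ 0.03  0.32  1.62 -0.    1.2  -1.39]
y axis after yaw [-0.99 -0.12  0.  ] yaw deg -16.0 shift cm [-0.81 -1.01 20.63]
```

View pics/k3.png

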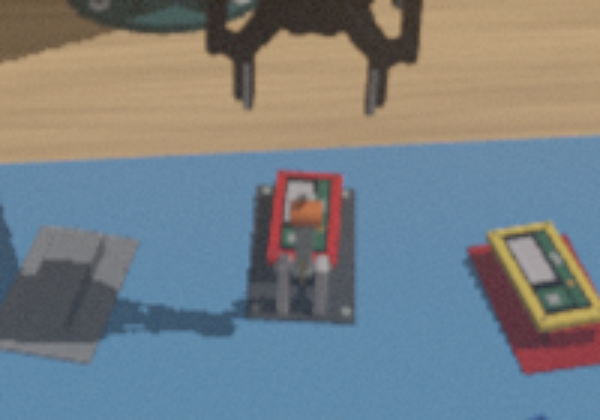

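```bash
sed -i 's/^P=dict(/P=dict(hy=(.538,.287,8.5),hr=(.4525,.1005,-9.5),hw=(.467,-.293,-2.5),/' go.py
python3 - <<'E'
from h import *
d=cams.camera("scene")
a=np.radians(-9)
for th in(0,1.3,1.5,1.75):
    r=.08-.085*np.cos(th)+.014*np.sin(th);z=.048+.085*np.sin(th)+.014*np.cos(th)
    X=np.array([.454+r*np.cos(a),.0995+r*np.sin(a),z]);p=d["mtx"]@(d["R"]@X+d["t"]);print(th,(p[:2]/p[2]).round(1))
E
python3 go.py hy 0.212
```

```text
0 [341.9 151.2]
1.3 [341.7 147.9]
1.5 [341.4 152.7]
1.75 [340.9 160.4]
down axis [-0.003 -0.    -1.   ] tcp [555.1  84.  211.7] F [ 0.9  1.  -1.1] w 76.7 t 7.58 q [ 0.03  0.32  1.62 -0.    1.2  -1.39]
y axis after yaw [-0.99 -0.15  0.  ] yaw deg -17.5 shift cm [-0.03 -1.31 20.33]
```

The knob sits at pixel (342,161), matching 1.75 rad, so the clamp is fully open. Next, the yellow handset.

```bash
python3 -m jog '[{"xyz":[0,0,0],"yaw":-6},{"xyz":[0,0,0],"yaw":-6},{"xyz":[0,0,0],"yaw":-5.5},{"xyz":[0,0,2],"yaw":0},{"xyz":[0,-0.4,3],"yaw":0},{"xyz":[0,-0.4,3],"yaw":0},{"xyz":[0,-0.5,3],"yaw":0},{"xyz":[0,0,3],"yaw":0},{"xyz":[0,0,3],"yaw":0},{"xyz":[0,0,2],"yaw":0},{"xyz":[0,0,1.3],"yaw":0},{"xyz":[3,0,0],"yaw":0},{"xyz":[3,0,0],"yaw":0},{"xyz":[3,0,0],"yaw":0},{"xyz":[3,0,0],"yaw":0},{"xyz":[1,0,0],"yaw":0},{"xyz":[0,0,0],"yaw":0},{"xyz":[0,0,0],"yaw":0},{"xyz":[0,0,0],"yaw":0}]' 100; python3 go.py hy 0.009
```

```text
t: 9.17
tcp_pos: [0.5405, 0.287, 0.0846]
tool_rot: [-1.318, 1.134, 1.316]
contact_force: [-0.2, -0.3, 0.2]
grip_width: 0.0854
down axis [ 0.002  0.001 -1.   ] tcp [540.5 287.   84.6] F [-0.2 -0.3  0.2] w 85.4 t 9.17 q [ 0.38  0.53  1.63 -0.    0.97 -1.34]
y axis after yaw [-0.99 -0.15 -0.  ] yaw deg -0.0 shift cm [7.56 0.27 0.03]
```

```bash
python3 -m jog '[{"xyz":[2,0.1,0],"yaw":0},{"xyz":[2,0.1,0],"yaw":0},{"xyz":[1.5,0,0],"yaw":0},{"xyz":[1,0,0],"yaw":0},{"xyz":[1.0,0,0],"yaw":0},{"xyz":[0,0,0],"yaw":0},{"xyz":[0,0,0],"yaw":0},{"xyz":[0,0,0],"yaw":0}]'; python3 -m jog '[{"xyz":[0,0,0],"yaw":0},{"xyz":[0,0,0],"yaw":0},{"xyz":[0,0,0],"yaw":0},{"xyz":[0,0,0],"yaw":0},{"xyz":[0,0,0],"yaw":0},{"xyz":[0,0,0],"yaw":0},{"xyz":[0,0,0],"yaw":0},{"xyz":[0,0,0],"yaw":0}]' 0 40; python3 -m jog '[{"xyz":[-1,0,0],"yaw":0},{"xyz":[-2,0,0],"yaw":0},{"xyz":[-2,0,0],"yaw":0},{"xyz":[-2,0,0],"yaw":0},{"xyz":[-3,0,0],"yaw":0},{"xyz":[-3,0,0],"yaw":0},{"xyz":[-3,0,0],"yaw":0},{"xyz":[-3,0,0],"yaw":0},{"xyz":[0,0,0],"yaw":0},{"xyz":[0,0,0],"yaw":0}]'; python3 go.py grey 0.2
python3 - <<'E'
from h import *
d=cams.camera("scene");i=cv2.resize(d["image"][50:230,330:530],None,fx=3,fy=3)
cv2.imwrite("pics/g1.png",i[:,:,::-1])
E
```

```text
t: 9.83
tcp_pos: [0.538, 0.2868, 0.0091]
tool_rot: [-1.318, 1.134, 1.316]
contact_force: [0.6, 0.0, -0.6]
grip_width: 0.0854
t: 10.5
tcp_pos: [0.5377, 0.2867, 0.0091]
tool_rot: [-1.318, 1.134, 1.316]
contact_force: [-1.1, -0.4, 5.5]
grip_width: 0.0574
t: 11.33
tcp_pos: [0.5384, 0.2869, 0.2007]
tool_rot: [-1.318, 1.131, 1.314]
contact_force: [-1.0, -0.3, -1.3]
grip_width: 0.0574
down axis [ 0.004  0.002 -1.   ] tcp [538.4 286.9 200.7] F [-1.  -0.3 -1.3] w 57.4 t 11.33 q [ 0.38  0.4   1.53 -0.    1.21 -1.34]
y axis after yaw [-0.96  0.29 -0.  ] yaw deg 25.5 shift cm [-1.000e-02 -7.720e+00 -3.889e+01]
```

View pics/g1.png

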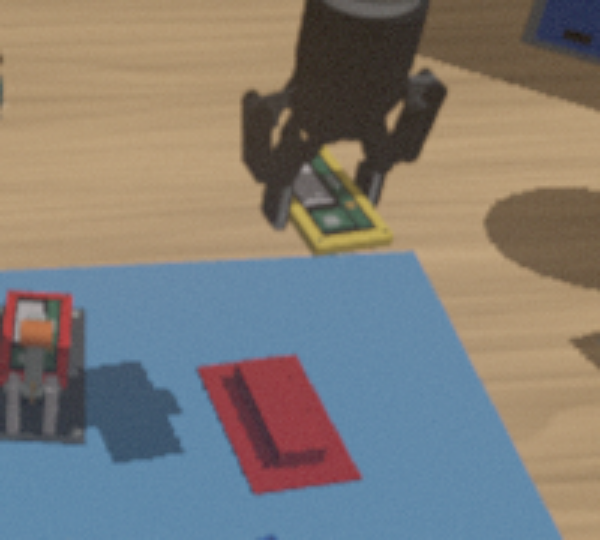

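```bash
python3 -m jog '[{"xyz":[0,0,0],"yaw":6.5},{"xyz":[0,0,0],"yaw":6.5},{"xyz":[0,0,0],"yaw":6.5},{"xyz":[0,0,0],"yaw":6},{"xyz":[0,-0.5,-2],"yaw":0},{"xyz":[0,-0.6,-3],"yaw":0},{"xyz":[0,-0.6,-3],"yaw":0},{"xyz":[0,-0.6,-3],"yaw":0},{"xyz":[0,-0.6,-3],"yaw":0},{"xyz":[0,-0.6,-3],"yaw":0},{"xyz":[0,-0.6,-3],"yaw":0},{"xyz":[0,-0.6,-3],"yaw":0},{"xyz":[0,-0.6,-3],"yaw":0},{"xyz":[0,-0.6,-3],"yaw":0},{"xyz":[0,-0.6,-3],"yaw":0},{"xyz":[0,-0.6,-3],"yaw":0},{"xyz":[0,-0.6,-3],"yaw":0},{"xyz":[0,0,-0.9],"yaw":0},{"xyz":[0,0,0],"yaw":0},{"xyz":[0,0,0],"yaw":0}]';python3 -m jog '[{"xyz":[2,0,0],"yaw":0},{"xyz":[3,0,0],"yaw":0},{"xyz":[3,0,0],"yaw":0},{"xyz":[3,0,0],"yaw":0},{"xyz":[2,0,0],"yaw":0},{"xyz":[1,0,0],"yaw":0},{"xyz":[0,0,0],"yaw":0},{"xyz":[0,0,0],"yaw":0},{"xyz":[0,0,0],"yaw":0}]'; python3 go.py grey 0.0095
python3 - <<'E'
exec(open("m.py").read().split("for n,uv")[0])
print("stand_red",rect(d,comp(~blue,(178,222)),.004),"clear")
E
```

```text
t: 13.05
tcp_pos: [0.4956, -0.1076, 0.1968]
tool_rot: [-0.984, 1.337, 0.989]
contact_force: [0.9, -0.3, -1.3]
grip_width: 0.0572
t: 13.8
tcp_pos: [0.4979, -0.1079, 0.0592]
tool_rot: [-0.989, 1.334, 0.987]
contact_force: [0.7, -0.1, -1.1]
grip_width: 0.0573
down axis [ 0.002 -0.001 -1.   ] tcp [ 497.9 -107.9   59.2] F [ 0.7 -0.1 -1.1] w 57.3 t 13.8 q [-0.35  0.46  1.88 -0.    0.8  -1.62]
y axis after yaw [-0.96  0.29 -0.  ] yaw deg 0.0 shift cm [ 4.97 -0.04  0.05]
stand_red [540.3, 290.8, 152.4, 92.7, 6.3] clear
```

```bash
python3 -m jog '[{"xyz":[1.5,0,0],"yaw":0},{"xyz":[1.5,0,0],"yaw":0},{"xyz":[1,0,0],"yaw":0},{"xyz":[0.6,0,0],"yaw":0},{"xyz":[0.35,0,0],"yaw":0},{"xyz":[0,0,0],"yaw":0},{"xyz":[0,0,0],"yaw":0},{"xyz":[0,0,0],"yaw":0}]';python3 -m jog '[{"xyz":[0,0,0],"yaw":0},{"xyz":[0,0,0],"yaw":0},{"xyz":[0,0,0],"yaw":0},{"xyz":[0,0,0],"yaw":0},{"xyz":[0,0,0],"yaw":0},{"xyz":[0,0,0],"yaw":0},{"xyz":[-1,0,0],"yaw":0},{"xyz":[-2,0,0],"yaw":0},{"xyz":[-3,0,0],"yaw":0},{"xyz":[-3,0,0],"yaw":0},{"xyz":[-3,0,0],"yaw":0},{"xyz":[-3,0,0],"yaw":0},{"xyz":[-3,0,0],"yaw":0},{"xyz":[-1,0,0],"yaw":0},{"xyz":[0,0,0],"yaw":0},{"xyz":[0,0,0],"yaw":0}]' 100;python3 go.py hr 0.2
```

```text
t: 14.52
tcp_pos: [0.4974, -0.1083, 0.0091]
tool_rot: [-0.988, 1.335, 0.986]
contact_force: [0.6, -0.6, -0.9]
grip_width: 0.0568
t: 15.85
tcp_pos: [0.4967, -0.108, 0.1989]
tool_rot: [-0.988, 1.335, 0.987]
contact_force: [0.2, 0.5, -0.1]
grip_width: 0.0854
down axis [ 0.001 -0.    -1.   ] tcp [ 496.7 -108.   198.9] F [ 0.2  0.5 -0.1] w 85.4 t 15.85 q [-0.35  0.26  1.75 -0.    1.13 -1.62]
y axis after yaw [-0.99  0.17 -0.  ] yaw deg -7.5 shift cm [-0.13  7.8  19.83]
```

```bash
python3 -m jog '[{"xyz":[0,0,0],"yaw":-4},{"xyz":[0,0,0],"yaw":-3.5},{"xyz":[0,1,2],"yaw":0},{"xyz":[0,1,3],"yaw":0},{"xyz":[0,1.2,3],"yaw":0},{"xyz":[0,1.2,3],"yaw":0},{"xyz":[0,1.2,3],"yaw":0},{"xyz":[0,1.2,3],"yaw":0},{"xyz":[0,1,2],"yaw":0},{"xyz":[0,0,0.8],"yaw":0},{"xyz":[2,0,0],"yaw":0},{"xyz":[3,0,0],"yaw":0},{"xyz":[3,0,0],"yaw":0},{"xyz":[3,0,0],"yaw":0},{"xyz":[1,0,0],"yaw":0},{"xyz":[0,0,0],"yaw":0},{"xyz":[0,0,0],"yaw":0},{"xyz":[0,0,0],"yaw":0}]';python3 go.py hr 0.009
python3 - <<'E'
exec(open("m.py").read().split("for n,uv")[0])
print("grey yel",rect(d,comp((H>=22)&(H<=35)&(S>120)&(V>120),(364,239),50),.034))
E
```

```text
t: 17.35
tcp_pos: [0.4531, 0.0998, 0.0787]
tool_rot: [-1.086, 1.284, 1.085]
contact_force: [0.6, 0.1, 0.9]
grip_width: 0.0858
down axis [-0. -0. -1.] tcp [453.1  99.8  78.7] F [0.6 0.1 0.9] w 85.8 t 17.35 q [ 0.07  0.38  1.96 -0.    0.8  -1.34]
y axis after yaw [-0.99  0.17  0.  ] yaw deg -0.1 shift cm [6.97 0.07 0.06]
grey yel [497.3, -109.2, 113.8, 59.2, -16.5]
```

Yellow is parked within about 2 mm of the grey centre. Now the red handset.

```bash
python3 -m jog '[{"xyz":[2,0,0],"yaw":0},{"xyz":[2,0,0],"yaw":0},{"xyz":[1.5,0,0],"yaw":0},{"xyz":[1,0,0],"yaw":0},{"xyz":[0.5,0,0],"yaw":0},{"xyz":[0,0,0],"yaw":0},{"xyz":[0,0,0],"yaw":0},{"xyz":[0,0,0],"yaw":0}]'; python3 -m jog '[{"xyz":[0,0,0],"yaw":0},{"xyz":[0,0,0],"yaw":0},{"xyz":[0,0,0],"yaw":0},{"xyz":[0,0,0],"yaw":0},{"xyz":[0,0,0],"yaw":0},{"xyz":[0,0,0],"yaw":0},{"xyz":[0,0,0],"yaw":0},{"xyz":[0,0,0],"yaw":0}]' 0 40; python3 -m jog '[{"xyz":[-1,0,0],"yaw":0},{"xyz":[-2,0,0],"yaw":0},{"xyz":[-2,0,0],"yaw":0},{"xyz":[-2,0,0],"yaw":0},{"xyz":[-3,0,0],"yaw":0},{"xyz":[-3,0,0],"yaw":0},{"xyz":[-3,0,0],"yaw":0},{"xyz":[-3,0,0],"yaw":0},{"xyz":[0,0,0],"yaw":0},{"xyz":[0,0,0],"yaw":0},{"xyz":[0,0,0],"yaw":0}]'; python3 go.py red 0.2
```

```text
t: 18.07
tcp_pos: [0.4536, 0.1002, 0.0095]
tool_rot: [-1.087, 1.282, 1.085]
contact_force: [-0.0, 0.0, -0.2]
grip_width: 0.0851
t: 18.73
tcp_pos: [0.4532, 0.1002, 0.0094]
tool_rot: [-1.086, 1.282, 1.085]
contact_force: [-0.9, -0.4, 6.2]
grip_width: 0.057
t: 19.65
tcp_pos: [0.452, 0.1001, 0.1982]
tool_rot: [-1.086, 1.284, 1.086]
contact_force: [0.3, -0.3, -0.8]
grip_width: 0.057
down axis [-0.001 -0.    -1.   ] tcp [452.  100.1 198.2] F [ 0.3 -0.3 -0.8] w 57.0 t 19.65 q [ 0.07  0.2   1.84 -0.    1.11 -1.34]
y axis after yaw [-0.99 -0.12  0.  ] yaw deg -16.5 shift cm [ -0.19 -11.05  17.78]
```

```bash
python3 -m jog '[{"xyz":[0,0,0],"yaw":-6},{"xyz":[0,0,0],"yaw":-6},{"xyz":[0,0,0],"yaw":-4.5},{"xyz":[0,0,2],"yaw":0},{"xyz":[0,-1,3],"yaw":0},{"xyz":[0,-2,3],"yaw":0},{"xyz":[0,-2,3],"yaw":0},{"xyz":[0,-2,3],"yaw":0},{"xyz":[0,-2,2.5],"yaw":0},{"xyz":[0,-1.5,1.3],"yaw":0},{"xyz":[0,-0.6,0],"yaw":0},{"xyz":[2,0,0],"yaw":0},{"xyz":[3,0,0],"yaw":0},{"xyz":[3,0,0],"yaw":0},{"xyz":[3,0,0],"yaw":0},{"xyz":[2,0,0],"yaw":0},{"xyz":[1,0,0],"yaw":0},{"xyz":[0,0,0],"yaw":0},{"xyz":[0,0,0],"yaw":0},{"xyz":[0,0,0],"yaw":0}]';python3 go.py red 0.0095
```

```text
t: 21.32
tcp_pos: [0.5422, 0.2903, 0.0596]
tool_rot: [-1.299, 1.148, 1.297]
contact_force: [0.4, 0.3, -0.7]
grip_width: 0.0572
down axis [ 0.001  0.    -1.   ] tcp [542.2 290.3  59.6] F [ 0.4  0.3 -0.7] w 57.2 t 21.32 q [ 0.38  0.57  1.64 -0.    0.93 -1.31]
y axis after yaw [-0.99 -0.12 -0.  ] yaw deg -0.0 shift cm [ 5.01  0.23 -0.01]
```

```bash
python3 -m jog '[{"xyz":[1.5,0.1,0],"yaw":0},{"xyz":[1.5,0,0],"yaw":0},{"xyz":[1,0,0],"yaw":0},{"xyz":[0.6,0,0],"yaw":0},{"xyz":[0.35,0,0],"yaw":0},{"xyz":[0,0,0],"yaw":0},{"xyz":[0,0,0],"yaw":0},{"xyz":[0,0,0],"yaw":0}]';python3 -m jog '[{"xyz":[0,0,0],"yaw":0},{"xyz":[0,0,0],"yaw":0},{"xyz":[0,0,0],"yaw":0},{"xyz":[0,0,0],"yaw":0},{"xyz":[0,0,0],"yaw":0},{"xyz":[0,0,0],"yaw":0},{"xyz":[-1,0,0],"yaw":0},{"xyz":[-2,0,0],"yaw":0},{"xyz":[-3,0,0],"yaw":0},{"xyz":[-3,0,0],"yaw":0},{"xyz":[-3,0,0],"yaw":0},{"xyz":[-3,0,0],"yaw":0},{"xyz":[-3,0,0],"yaw":0},{"xyz":[-1,0,0],"yaw":0},{"xyz":[0,0,0],"yaw":0},{"xyz":[0,0,0],"yaw":0}]' 100;python3 go.py hw 0.2
```

```text
t: 21.98
tcp_pos: [0.5409, 0.2904, 0.0097]
tool_rot: [-1.299, 1.148, 1.297]
contact_force: [0.3, -0.0, -1.5]
grip_width: 0.057
t: 23.32
tcp_pos: [0.5402, 0.2902, 0.1994]
tool_rot: [-1.298, 1.148, 1.298]
contact_force: [0.0, -0.8, -0.1]
grip_width: 0.0855
down axis [ 0.001  0.    -1.   ] tcp [540.2 290.2 199.4] F [ 0.  -0.8 -0.1] w 85.5 t 23.32 q [ 0.38  0.41  1.52 -0.    1.22 -1.31]
y axis after yaw [-1.    0.04 -0.  ] yaw deg 9.5 shift cm [ -0.08   4.77 -58.58]
```

```bash
python3 -m jog '[{"xyz":[0,0,-1.5],"yaw":5},{"xyz":[0,0.5,-3],"yaw":4.5},{"xyz":[0,0.5,-3.5],"yaw":0},{"xyz":[0,0.5,-3.5],"yaw":0},{"xyz":[0,0.5,-3.5],"yaw":0},{"xyz":[0,0.5,-3.5],"yaw":0},{"xyz":[0,0.5,-3.5],"yaw":0},{"xyz":[0,0.5,-3.5],"yaw":0},{"xyz":[0,0.5,-3.5],"yaw":0},{"xyz":[0,0.5,-3.5],"yaw":0},{"xyz":[0,0.5,-3.5],"yaw":0},{"xyz":[0,0,-3.5],"yaw":0},{"xyz":[0,0,-3.5],"yaw":0},{"xyz":[0,0,-3.5],"yaw":0},{"xyz":[0,0,-3.5],"yaw":0},{"xyz":[0,0,-3.5],"yaw":0},{"xyz":[0,0,-3],"yaw":0},{"xyz":[0,0,-2],"yaw":0},{"xyz":[0,0,0],"yaw":0},{"xyz":[0,0,0],"yaw":0}]';python3 -m jog '[{"xyz":[0,0,0],"yaw":0},{"xyz":[0,0,0],"yaw":0}]'; python3 go.py hw 0.1
python3 - <<'E'
exec(open("m.py").read().split("for n,uv")[0])
print("red on red: see pic")
cv2.imwrite("pics/t2.png",cv2.resize(im[170:310,130:490],None,fx=2.2,fy=2.2,interpolation=cv2.INTER_CUBIC)[:,:,::-1])
E
```

```text
t: 24.98
tcp_pos: [0.468, -0.2923, 0.1969]
tool_rot: [-1.171, 1.231, 1.179]
contact_force: [0.3, 0.3, -0.0]
grip_width: 0.0855
t: 25.15
tcp_pos: [0.4686, -0.2906, 0.1981]
tool_rot: [-1.175, 1.229, 1.18]
contact_force: [0.3, -0.3, 0.5]
grip_width: 0.0851
down axis [-0.002  0.002 -1.   ] tcp [ 468.6 -290.6  198.1] F [ 0.3 -0.3  0.5] w 85.1 t 25.15 q [-0.68  0.32  1.65  0.    1.17 -2.21]
y axis after yaw [-1.    0.04  0.  ] yaw deg 0.0 shift cm [ 9.81  0.13 -0.26]
red on red: see pic
```

View pics/t2.png

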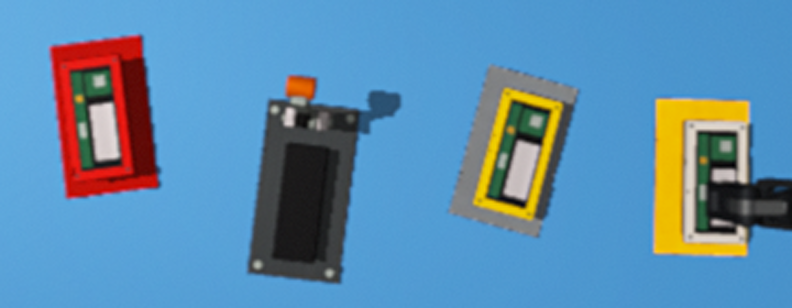

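Picture: red lies on the red stand (crop ≈95,115), yellow on grey (518,153), the jig is empty with the clamp open (knob at 300,87), and the gripper is over white.

```bash
python3 -m jog '[{"xyz":[3,0.1,-0.1],"yaw":0},{"xyz":[3,0,-0.1],"yaw":0},{"xyz":[3,0,0],"yaw":0},{"xyz":[2.5,0,0],"yaw":0},{"xyz":[2,0,0],"yaw":0},{"xyz":[2,0,0],"yaw":0},{"xyz":[1.5,0,0],"yaw":0},{"xyz":[1,0,0],"yaw":0},{"xyz":[0.9,0,0],"yaw":0},{"xyz":[0,0,0],"yaw":0},{"xyz":[0,0,0],"yaw":0},{"xyz":[0,0,0],"yaw":0},{"xyz":[0,0,0],"yaw":0}]'; python3 -m jog '[{"xyz":[0,0,0],"yaw":0},{"xyz":[0,0,0],"yaw":0},{"xyz":[0,0,0],"yaw":0},{"xyz":[0,0,0],"yaw":0},{"xyz":[0,0,0],"yaw":0},{"xyz":[0,0,0],"yaw":0},{"xyz":[0,0,0],"yaw":0},{"xyz":[0,0,0],"yaw":0}]' 0 40; python3 -m jog '[{"xyz":[-1,0,0],"yaw":0},{"xyz":[-2,0,0],"yaw":0},{"xyz":[-2,0,0],"yaw":0},{"xyz":[-2,0,0],"yaw":0},{"xyz":[-3,0,0],"yaw":0},{"xyz":[-3,0,0],"yaw":0},{"xyz":[-3,0,0],"yaw":0},{"xyz":[-3,0,0],"yaw":0},{"xyz":[0,0,0],"yaw":0},{"xyz":[0,0,0],"yaw":0},{"xyz":[0,0,0],"yaw":0}]'; sed -i 's/jig=(.454,.0985/jig=(.454,.0993/' go.py; python3 go.py jig 0.2
```

```text
t: 26.28
tcp_pos: [0.4689, -0.2948, 0.0111]
tool_rot: [-1.178, 1.23, 1.175]
contact_force: [-0.2, 0.4, 0.7]
grip_width: 0.0854
t: 26.95
tcp_pos: [0.4685, -0.2946, 0.011]
tool_rot: [-1.177, 1.23, 1.176]
contact_force: [-1.0, -0.0, 5.2]
grip_width: 0.0571
t: 27.87
tcp_pos: [0.4677, -0.2939, 0.2]
tool_rot: [-1.176, 1.23, 1.177]
contact_force: [0.1, -0.9, -2.3]
grip_width: 0.057
down axis [-0.  0. -1.] tcp [ 467.7 -293.9  200. ] F [ 0.1 -0.9 -2.3] w 57.0 t 27.87 q [-0.69  0.32  1.65 -0.    1.17 -2.21]
y axis after yaw [-0.99  0.16  0.  ] yaw deg 6.5 shift cm [1.000e-02 7.500e+00 3.862e+01]
```

```bash
python3 -m jog '[{"xyz":[0,0,0],"yaw":3.5},{"xyz":[0,0,0],"yaw":3},{"xyz":[0,0.5,2],"yaw":0},{"xyz":[0,1,3],"yaw":0},{"xyz":[0,1,3],"yaw":0},{"xyz":[0,1,3.5],"yaw":0},{"xyz":[0,1,3.5],"yaw":0},{"xyz":[0,1,3.5],"yaw":0},{"xyz":[0,1,3.5],"yaw":0},{"xyz":[0,1,3.5],"yaw":0},{"xyz":[0,0,3.5],"yaw":0},{"xyz":[0,0,3.5],"yaw":0},{"xyz":[0,0,3],"yaw":0},{"xyz":[0,0,2],"yaw":0},{"xyz":[0,0,1.1],"yaw":0},{"xyz":[0,0,0],"yaw":0},{"xyz":[0,0,0],"yaw":0}]';python3 -m jog '[{"xyz":[2,0,0],"yaw":0},{"xyz":[3,0,0],"yaw":0},{"xyz":[3,0,0],"yaw":0},{"xyz":[3,0,0],"yaw":0},{"xyz":[2,0,0],"yaw":0},{"xyz":[1,0,0],"yaw":0},{"xyz":[0,0,0],"yaw":0},{"xyz":[0,0,0],"yaw":0},{"xyz":[0,0,0],"yaw":0}]';python3 go.py jig 0.0115
```

```text
t: 29.28
tcp_pos: [0.4539, 0.0984, 0.1991]
tool_rot: [-1.093, 1.282, 1.095]
contact_force: [0.8, -0.6, -1.1]
grip_width: 0.057
t: 30.03
tcp_pos: [0.4553, 0.0978, 0.0606]
tool_rot: [-1.092, 1.28, 1.091]
contact_force: [0.1, 0.4, -1.2]
grip_width: 0.057
down axis [ 0.001 -0.    -1.   ] tcp [455.3  97.8  60.6] F [ 0.1  0.4 -1.2] w 57.0 t 30.03 q [ 0.06  0.41  1.97 -0.    0.75 -1.35]
y axis after yaw [-0.99  0.16 -0.  ] yaw deg -0.1 shift cm [4.91 0.15 0.12]
```

```bash
python3 -m jog '[{"xyz":[1.5,0.1,0.1],"yaw":0},{"xyz":[1.5,0,0],"yaw":0},{"xyz":[1,0,0],"yaw":0},{"xyz":[0.6,0,0],"yaw":0},{"xyz":[0.3,0,0],"yaw":0},{"xyz":[0,0,0],"yaw":0},{"xyz":[0,0,0],"yaw":0},{"xyz":[0,0,0],"yaw":0}]';python3 -m jog '[{"xyz":[0,0,0],"yaw":0},{"xyz":[0,0,0],"yaw":0},{"xyz":[0,0,0],"yaw":0},{"xyz":[0,0,0],"yaw":0},{"xyz":[0,0,0],"yaw":0},{"xyz":[0,0,0],"yaw":0},{"xyz":[-1,0,0],"yaw":0},{"xyz":[-2,0,0],"yaw":0},{"xyz":[-3,0,0],"yaw":0},{"xyz":[-3,0,0],"yaw":0},{"xyz":[-3,0,0],"yaw":0},{"xyz":[-3,0,0],"yaw":0},{"xyz":[-3,0,0],"yaw":0},{"xyz":[-1,0,0],"yaw":0},{"xyz":[0,0,0],"yaw":0},{"xyz":[0,0,0],"yaw":0}]' 100;python3 go.py grey 0.2
```

```text
t: 30.7
tcp_pos: [0.4546, 0.0998, 0.0118]
tool_rot: [-1.093, 1.279, 1.091]
contact_force: [0.7, -0.1, 0.5]
grip_width: 0.0571
t: 32.03
tcp_pos: [0.4541, 0.0998, 0.2013]
tool_rot: [-1.093, 1.279, 1.091]
contact_force: [-0.2, -0.2, -0.3]
grip_width: 0.0855
down axis [ 0.001 -0.    -1.   ] tcp [454.1  99.8 201.3] F [-0.2 -0.2 -0.3] w 85.5 t 32.03 q [ 0.07  0.2   1.83 -0.    1.11 -1.35]
y axis after yaw [-0.96  0.29 -0.  ] yaw deg 8.0 shift cm [  0.13 -10.31 -18.52]
```

```bash
python3 -m jog '[{"xyz":[0,0,0],"yaw":4},{"xyz":[0,0,0],"yaw":4},{"xyz":[0,0,-2],"yaw":0},{"xyz":[0,-1.3,-3],"yaw":0},{"xyz":[0,-2,-3],"yaw":0},{"xyz":[0,-2,-3],"yaw":0},{"xyz":[0,-2,-3],"yaw":0},{"xyz":[0,-2,-3],"yaw":0},{"xyz":[0,-1,-1.5],"yaw":0},{"xyz":[2,0,0],"yaw":0},{"xyz":[3,0,0],"yaw":0},{"xyz":[3,0,0],"yaw":0},{"xyz":[3,0,0],"yaw":0},{"xyz":[2,0,0],"yaw":0},{"xyz":[0,0,0],"yaw":0},{"xyz":[0,0,0],"yaw":0},{"xyz":[0,0,0],"yaw":0}]';python3 go.py grey 0.009
python3 - <<'E'
exec(open("m.py").read().split("for n,uv")[0])
print("stand_yellow",rect(d,comp(~blue,(449,250),50),.004),"clear")
print("white in jig",rect(d,comp((S<60)&(V>140),(266,262),28),.034))
cv2.imwrite("pics/t3.png",cv2.resize(im[170:310,130:490],None,fx=2.2,fy=2.2,interpolation=cv2.INTER_CUBIC)[:,:,::-1])
E
```

```text
t: 33.45
tcp_pos: [0.4982, -0.1072, 0.0711]
tool_rot: [-0.987, 1.336, 0.988]
contact_force: [0.3, 0.4, 1.2]
grip_width: 0.0854
down axis [-0.001  0.    -1.   ] tcp [ 498.2 -107.2   71.1] F [0.3 0.4 1.2] w 85.4 t 33.45 q [-0.35  0.44  1.87 -0.    0.83 -1.62]
y axis after yaw [-0.96  0.29  0.  ] yaw deg -0.0 shift cm [ 6.21 -0.04 -0.02]
stand_yellow [456.1, -259.3, 180.7, 152.1, -1.8] clear
white in jig [452.3, 100.1, 114.9, 60.3, -9.4]
```

View pics/t3.png

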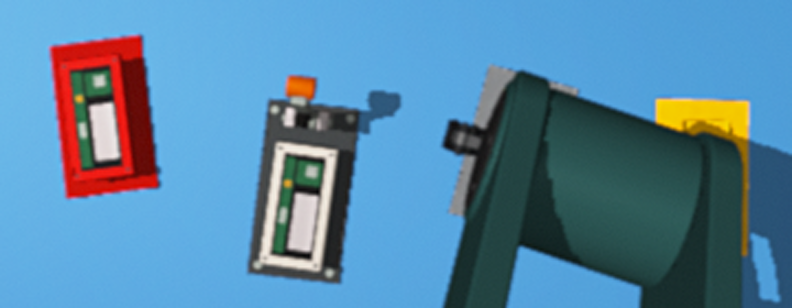

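White lies in the jig (crop ≈297,205), within about 2 mm. Now the yellow handset.

```bash
python3 -m jog '[{"xyz":[2,0,-0.1],"yaw":0},{"xyz":[1.5,0,0],"yaw":0},{"xyz":[1,0,0],"yaw":0},{"xyz":[1,0,0],"yaw":0},{"xyz":[0.6,0,0],"yaw":0},{"xyz":[0,0,0],"yaw":0},{"xyz":[0,0,0],"yaw":0},{"xyz":[0,0,0],"yaw":0}]'; python3 -m jog '[{"xyz":[0,0,0],"yaw":0},{"xyz":[0,0,0],"yaw":0},{"xyz":[0,0,0],"yaw":0},{"xyz":[0,0,0],"yaw":0},{"xyz":[0,0,0],"yaw":0},{"xyz":[0,0,0],"yaw":0},{"xyz":[0,0,0],"yaw":0},{"xyz":[0,0,0],"yaw":0}]' 0 40; python3 -m jog '[{"xyz":[-1,0,0],"yaw":0},{"xyz":[-2,0,0],"yaw":0},{"xyz":[-2,0,0],"yaw":0},{"xyz":[-2,0,0],"yaw":0},{"xyz":[-3,0,0],"yaw":0},{"xyz":[-3,0,0],"yaw":0},{"xyz":[-3,0,0],"yaw":0},{"xyz":[-3,0,0],"yaw":0},{"xyz":[0,0,0],"yaw":0},{"xyz":[0,0,0],"yaw":0},{"xyz":[0,0,0],"yaw":0}]'; python3 go.py yellow 0.2
python3 - <<'E'
exec(open("m.py").read().split("for n,uv")[0])
m=comp((H>=18)&(H<=35)&(S>120)&(V>60),(449,250),50);print("stand_yellow",rect(d,m,.004),m.sum())
E
```

```text
t: 34.17
tcp_pos: [0.4984, -0.1084, 0.0106]
tool_rot: [-0.988, 1.335, 0.987]
contact_force: [0.4, 0.4, 0.4]
grip_width: 0.0854
t: 34.83
tcp_pos: [0.4983, -0.1083, 0.0108]
tool_rot: [-0.988, 1.335, 0.987]
contact_force: [-1.1, -0.4, 5.7]
grip_width: 0.0571
t: 35.75
tcp_pos: [0.4972, -0.1079, 0.1999]
tool_rot: [-0.987, 1.336, 0.988]
contact_force: [0.1, 0.4, -1.8]
grip_width: 0.0572
down axis [-0.001  0.    -1.   ] tcp [ 497.2 -107.9  199.9] F [ 0.1  0.4 -1.8] w 57.2 t 35.75 q [-0.35  0.26  1.74 -0.    1.14 -1.62]
y axis after yaw [-1.    0.05  0.  ] yaw deg -14.2 shift cm [-1.000e-02  1.940e+00 -1.822e+01]
stand_yellow [526.9, -291.5, 88.5, 32.1, 86.5] 397
```

```bash
python3 -m jog '[{"xyz":[0,0,0],"yaw":-5},{"xyz":[0,0,0],"yaw":-5},{"xyz":[0,0,0],"yaw":-4.2},{"xyz":[0,0.3,-2],"yaw":0},{"xyz":[0,0.4,-3],"yaw":0},{"xyz":[0,0.4,-3],"yaw":0},{"xyz":[0,0.4,-3],"yaw":0},{"xyz":[0,0.4,-3],"yaw":0},{"xyz":[0,0,-2.5],"yaw":0},{"xyz":[0,0,-1.7],"yaw":0},{"xyz":[2,0,0],"yaw":0},{"xyz":[3,0,0],"yaw":0},{"xyz":[3,0,0],"yaw":0},{"xyz":[3,0,0],"yaw":0},{"xyz":[2,0,0],"yaw":0},{"xyz":[1,0,0],"yaw":0},{"xyz":[0,0,0],"yaw":0},{"xyz":[0,0,0],"yaw":0},{"xyz":[0,0,0],"yaw":0}]';python3 go.py yellow 0.0113
```

```text
t: 37.38
tcp_pos: [0.4706, -0.2895, 0.0609]
tool_rot: [-1.174, 1.232, 1.172]
contact_force: [-0.4, 0.1, -0.2]
grip_width: 0.0569
down axis [ 0.001 -0.001 -1.   ] tcp [ 470.6 -289.5   60.9] F [-0.4  0.1 -0.2] w 56.9 t 37.38 q [-0.68  0.5   1.78 -0.    0.86 -2.2 ]
y axis after yaw [-1.    0.05 -0.  ] yaw deg -0.0 shift cm [4.96 0.17 0.05]
```

```bash
python3 -m jog '[{"xyz":[1.5,0.1,0],"yaw":0},{"xyz":[1.5,0,0],"yaw":0},{"xyz":[1,0,0],"yaw":0},{"xyz":[0.6,0,0],"yaw":0},{"xyz":[0.3,0,0],"yaw":0},{"xyz":[0,0,0],"yaw":0},{"xyz":[0,0,0],"yaw":0},{"xyz":[0,0,0],"yaw":0}]';python3 -m jog '[{"xyz":[0,0,0],"yaw":0},{"xyz":[0,0,0],"yaw":0},{"xyz":[0,0,0],"yaw":0},{"xyz":[0,0,0],"yaw":0},{"xyz":[0,0,0],"yaw":0},{"xyz":[0,0,0],"yaw":0},{"xyz":[-1,0,0],"yaw":0},{"xyz":[-2,0,0],"yaw":0},{"xyz":[-3,0,0],"yaw":0},{"xyz":[-3,0,0],"yaw":0},{"xyz":[-3,0,0],"yaw":0},{"xyz":[-3,0,0],"yaw":0},{"xyz":[-3,0,0],"yaw":0},{"xyz":[-1,0,0],"yaw":0},{"xyz":[0,0,-3],"yaw":0},{"xyz":[0,0,-3],"yaw":0},{"xyz":[0,0,-3],"yaw":0},{"xyz":[0,0,-3],"yaw":0},{"xyz":[0,0,0],"yaw":0},{"xyz":[0,0,0],"yaw":0}]' 100;python3 - <<'E'
exec(open("m.py").read().split("for n,uv")[0])
cv2.imwrite("pics/t4.png",cv2.resize(im[170:310,130:490],None,fx=2.2,fy=2.2,interpolation=cv2.INTER_CUBIC)[:,:,::-1])
s=cams.camera("scene")["image"];cv2.imwrite("pics/s4.png",cv2.resize(s[120:290,100:500],None,fx=2,fy=2,interpolation=cv2.INTER_CUBIC)[:,:,::-1])
E
```

```text
t: 38.05
tcp_pos: [0.4694, -0.2894, 0.0118]
tool_rot: [-1.174, 1.232, 1.172]
contact_force: [-0.4, -0.0, -1.0]
grip_width: 0.0569
t: 39.72
tcp_pos: [0.4625, -0.4101, 0.2008]
tool_rot: [-1.171, 1.233, 1.171]
contact_force: [-0.6, 0.1, 0.3]
grip_width: 0.0856
```

View pics/t4.png

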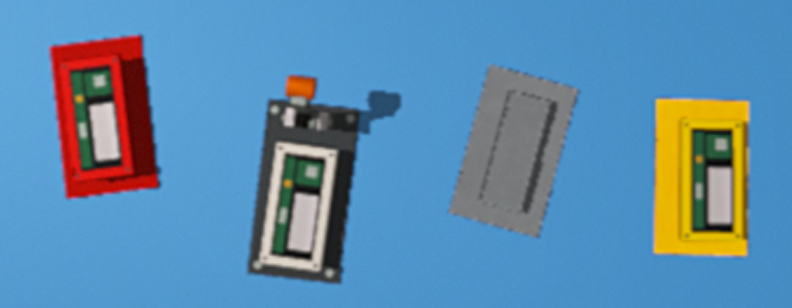

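View pics/s4.png

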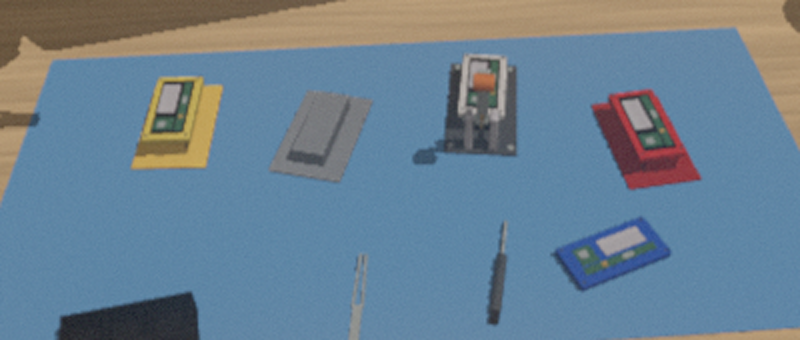

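Run:
```python
exec(open("m.py").read().split("for n,uv")[0])
ny=~((H>=18)&(H<=35)&(S>120)|blue);nr=~(((H>=172)|(H<=8))&(S>120)|blue)
print("inside yellow",rect(d,comp(ny,(456,252),22),.033),"stand",rect(d,comp(~blue,(449,250)),.004))
print("inside red",rect(d,comp(nr,(174,223),22),.033),"stand",rect(d,comp(~blue,(178,222)),.004))
print("white",rect(d,comp((S<60)&(V>140),(266,262),28),.034),"jig origin 454,99")
s=sensors.observe();print(s["contact_force"].round(1),abs(s["qd"]).max())
```

```text
inside yellow [467.9, -291.3, 89.0, 35.2, -2.1] stand [468.9, -289.0, 152.9, 93.3, -2.8]
inside red [539.5, 288.7, 92.2, 38.4, 6.7] stand [540.3, 290.8, 152.1, 92.7, 6.3]
white [452.2, 100.2, 114.6, 60.0, -9.4] jig origin 454,99
[0.7 0.6 0.3] 0.0099007914828734
```

All are within about 3 mm and 1°. Handing in.

```bash
python3 -c "
from station import bot;print(bot.job_done())"
```

```text
the job is handed in; nothing more can be done
None
```

The handsets are changed over and the job is handed in at about 40 s of robot time; no verdict is reported at hand-in. I swung the clamp arm over and released it with the red handset still in the jig. Then I parked yellow on grey, moved red to the red stand, white to the jig, and yellow to the yellow stand.

- **Handset positions:** in the last top-camera measurements each handset lay within about 2.5 mm and 1° of its block's measured centre. That is the image measurement only, and the calibration adds about 2 mm.
- **Clamp:** it still stands open. Its knob was at the pixel expected for 1.75 rad right after release, and in the later pictures the arm still stands back.
- **The rest:** the grey stand is empty and the gripper was clear of everything. The screwdriver looked untouched; I judged that by eye and did not measure it.
- **Disagreements:** none of the checks failed. Two measurements picked up the wrong thing: the network's knob position was the whole arm, so I found the knob by its colour. Two re-measurements of the yellow stand were blocked by the robot, so I placed there using the first measurement; the last check confirmed it.

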